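# Stock the analyser's supply holders

### The arm

A 6-joint arm with a two-finger parallel gripper is mounted at the origin on a cart in front of the work surface, level with it; the furniture and walls round the work are solid. World frame = base frame: x ahead of the robot, y to its left, z up, the work surface at z = 0. Lengths are in mm, angles in degrees, forces in N, time in s.
With the tool pointing down it reaches from about 300 to 850 mm from the base axis. Payload 4.2 kg.
Tool frame: the origin (TCP) lies midway between the tips of the shut fingers; the grasp point (between the pads) lies 19 mm behind it (pinch_z is the distance from the TCP to the grasp point, in mm); z points along the fingers, y is the line along which they close (so a half turn about z gives the same grasp; the last joint's range is limited). The gripper opens to 91 mm and grips with 3 to 60 N. Pads are 32 mm wide; open, the fingers measure 118 mm over their backs; the gripper's body (76 mm by 178 mm) begins 60 mm behind the grasp point.
Start: joints at [-69.729, 18.312, 89.639, -0, 72.044, -1.146], TCP at [209.97, -535.313, 175.476] pointing down, gripper open.
Joint ranges: [-177.97, 177.97], [-48.28, 115.42], [12.27, 149.76], [-77.06, 257.06], [2.81, 150.46], [-146.56, 146.56]. Speed limits (degrees/s): [147.25, 147.25, 180, 180, 180, 180].

### API

Orientations are given as [roll, pitch, yaw] about the fixed x, y, z axes, in that order (R = Rz(yaw) Ry(pitch) Rx(roll)).
In Python, from workcell import * gives the robot as it stands.
- The arm moves only by the tool step_arm, never from a script. Its argument "steps" is a list of rows, each a list of 7 numbers: the turn, a rotation vector about the tool's x, y, z in degrees, then the shift along the tool's x, y, z in mm, then the opening, from 0 (shut) to 1 (fully open). In form: [[rx, ry, rz, x, y, z, hand], ...]. A call has exactly 8 rows; each row shifts and turns the commanded pose from where the row before left it, along the tool's axes as they then stand; what a row does not reach is not made up. A row lasts 1/8 s, in which the tool goes at most 62.5 mm and 10.7 degrees, less where a joint would pass 70% of its speed; a pose out of reach is approached as far as the arm can. A call is refused whole if a number of a shift passes 62.5 or a number of a turn 10.7, either way. A call with a gripper value outside its range is refused whole. The fingers move at their own pace and stop on an object; "force" is the grip in N (left out, the last holds). Time passes only in rows, so rows that do not move let the fingers close, or fill a call up. It gives the time, the measured TCP pose, the force, the opening and the grip force at its end, in the units of the state.
- state(): the state, without advancing time (a new reading comes with each control period).
- grab_frame(name): name is "side" or "top" or "wrist"; returns a dict with "image" (384x512x3 uint8, blue, green, red), "fovy" (degrees; the focal length in pixels is half the picture's height over the tangent of half this angle, whatever the lens; pixels are square), "cx", "cy" (the principal point, pixels), "dist" ([k1, k2, p1, p2, k3] as OpenCV has them; the pictures are not rectified), "origin" and "rotation" of the camera in the world; the wrist camera has in their place "tool_from_camera" (4x4, takes a point from camera to tool coordinates, whose origin is the TCP and whose axes are the flange's). Camera axes: x right, y down, z forward; pixel columns grow to the right and rows downward; lengths in mm; the calibration is good to about 2 mm. A picture is of the moment at which its call begins: read the wrist's pose just before it. There is no depth.
- job_done(): hands the job in; it is judged then, once.
The state is a dict: "time_s": time; "qpos": joint angles; "qvel": joint speeds; "effort": joint torques, N m; "ee_pos": TCP position; "ee_rot": TCP orientation; "force": force on the tool from outside, world axes, zero at the start; "torque": the same for the moment, N m; "gripper_width": finger opening in mm; "gripper_force": force on a finger pad.
Only numpy, scipy, OpenCV 4.12 (cv2) and the standard library are available. Lean on these libraries where they do the work, as an engineer would, in place of code of your own. Each camera call takes 0.05 s, during which the arm holds its last target. There are 200 camera calls.

### The job

Put the four analyser supplies that stand about on the bench into the empty light grey holders. Of the three round holders the white screw-cap bottle goes into the widest, the small dropper bottle into the middle one and the white-capped vial into the narrowest; the little box of cuvettes goes into the rectangular holder. Set each one down, do not drop it, so that it stands upright and flat on the floor of its holder, and leave the stack of cups and the beaker where they are.

Things in the scene. Friction and masses are not known exactly. Their poses are not given: they have to be found in the camera images.
- bottle: white plastic bottle with a white ribbed screw cap, standing upright, 94 mm tall, 110 g; body about round, 37 to 40 mm across, up to 73 mm above its foot, cap 25 mm across above that. Origin: centre of its underside, z up along the bottle. Its yaw is random. On the bench before the analyser.
- dropper: white squeeze dropper bottle with a pointed nozzle, standing upright, 82 mm tall, 45 g; round body 30 mm across up to 55 mm above its foot, nozzle about 19 mm across above that. It may lean by up to 0.05 rad as it stands. Origin: centre of its underside, z up. On the bench before the analyser.
- vial: small glass reagent vial with a white screw cap, standing upright, 41 mm tall, 28 g; round body 22 mm across up to 29 mm above its foot, cap 20 mm across above that. Origin: centre of its underside, z up. (The other vials, with coloured caps, stand up on the analyser and have no part in this.) On the bench before the analyser.
- box: small white and green card box of cuvettes, closed, lying flat, 44 mm along its x, 60 mm along its y, 36 mm high, 80 g. Origin: centre of its underside, z up. Its long side (y) points roughly along the world's x, within 0.2 rad. On the bench before the analyser.
- wide_holder: round light grey plastic holder, fixed to the bench, open-topped, 14 mm high: floor 4 mm thick, wall 4 mm thick rising 10 mm above the floor. The widest of the three: 72 mm across outside, bore 64 mm. Origin: centre of its underside, z up. It takes the bottle. On the bench before the analyser.
- middle_holder: round light grey plastic holder, fixed to the bench, open-topped, 14 mm high: floor 4 mm thick, wall 4 mm thick rising 10 mm above the floor. The middle one of the three: 57 mm across outside, bore 49 mm. Origin: centre of its underside, z up. It takes the dropper bottle. On the bench before the analyser.
- narrow_holder: round light grey plastic holder, fixed to the bench, open-topped, 14 mm high: floor 4 mm thick, wall 4 mm thick rising 10 mm above the floor. The narrowest of the three: 46 mm across outside, bore 38 mm. Origin: centre of its underside, z up. It takes the vial. On the bench before the analyser.
- rect_holder: rectangular light grey plastic holder, fixed to the bench, open-topped, 14 mm high: floor 4 mm thick, wall 3 mm thick rising 10 mm above the floor. Outside 66 mm along its x by 82 mm along its y, inside 60 by 76 mm. Origin: centre of its underside, z up. It takes the box, y along y either way round. Its y is within 0.2 rad of the world x. On the bench before the analyser.
- cups: stack of nested white sample cups, 30 mm across, 38 mm high, loose and light; a bystander to be left alone. Origin: centre of its underside. On the bench before the analyser.
- beaker: empty glass beaker, 52 mm across, 66 mm high, loose; a bystander to be left alone. Origin: centre of its underside. All these things stand in front of the analyser, whose overhanging front begins at about x = 0.57 m, 0.15 to 0.30 m above the bench: keep the wrist and gripper on the robot's side of it. On the bench before the analyser.
Not all that is in view belongs to the job. Leave any blue or red look-alike of the middle_holder alone.

How it is judged (in metres and radians):
At the end, for the whole second after the job is handed in: Bottle in the wide, dropper in the middle, vial in the narrow, box in the rectangular holder: each upright within 0.15 rad, its underside on the holder floor (1 to 8 mm above the holder's underside), centred within 14, 11.5, 10 and 14 mm (all the walls allow), at rest, released (horizontal distance between bottle and wide_holder below 0.014 m and z of bottle in the frame of wide_holder between 0.001 and 0.008 m and angle between each of bottle, dropper, vial, box's own z axis and vertical below 0.15 rad and linear speed of each of bottle, dropper, vial, box below 0.02 m/s and angular speed of each of bottle, dropper, vial, box below 0.2 rad/s and horizontal distance between dropper and middle_holder below 0.0115 m and z of dropper in the frame of middle_holder between 0.001 and 0.008 m and horizontal distance between vial and narrow_holder below 0.01 m and z of vial in the frame of narrow_holder between 0.001 and 0.008 m and horizontal distance between box and rect_holder below 0.014 m and z of box in the frame of rect_holder between 0.001 and 0.008 m); the robot touches nothing.
It fails at once if the stack of cups or the beaker is pushed more than 30 mm from where it stood (distance of any of cups, beaker from where it was at the start of the episode above 0.03 m).
It fails at once if a supply is dropped (its underside over 50 mm above the bench with no finger touching it) ((height (world z) of bottle above 0.05 m and contact force between the fingers and bottle below 0.001 N) or (height (world z) of dropper above 0.05 m and contact force between the fingers and dropper below 0.001 N) or (height (world z) of vial above 0.05 m and contact force between the fingers and vial below 0.001 N) or (height (world z) of box above 0.05 m and contact force between the fingers and box below 0.001 N)).
It also fails if it takes over 120 s, if anything falls off the work surface, if the arm or the gripper's body presses on something with over 40 N, if the wrist force passes 120 N, or if a joint passes its speed limit or range.

## Working session

There is one attempt and no reset: what is moved stays moved. The work goes in short steps, Python scripts to look and compute and a tool call to move; the robot and the scene stay as the last step left them, time stands still between calls to the robot, and variables do not carry over. Pictures are saved under pics/ and viewed, at most 14 in all, crops included, and the job is handed in when it is done.

Besides the shell and the picture viewer there is one more tool, called after "Request:" as name(argument=value, ...), one argument or row to a line, values as JSON. step_arm: Moves the arm, as the interface text tells. Its arguments: {"type":"object","properties":{"steps":{"type":"array","items":{"type":"array","items":{"type":"number"}}},"force":{"type":"number"}},"required":["steps"]}

```bash
mkdir -p pics; cat > h.py <<'E'
from workcell import *
import numpy as np, cv2
def K(f):
    fl=f["image"].shape[0]/2/np.tan(np.radians(f["fovy"])/2)
    return np.array([[fl,0,f["cx"]],[0,fl,f["cy"]],[0,0,1.]])
E
python3 - <<'E'
from h import *
import pickle
print(state())
for n in("top","side"):
    f=grab_frame(n); pickle.dump(f,open(n+".pkl","wb")); cv2.imwrite(f"pics/{n}0.png",cv2.resize(f["image"],(800,600),interpolation=cv2.INTER_CUBIC))
    print({k:v for k,v in f.items() if k!="image"})
E
```

```text
{'time_s': 0.0, 'qpos': array([-6.97303515e+01,  1.83524820e+01,  8.97061551e+01, -1.39640477e-04,
        7.20412563e+01, -1.14545060e+00]), 'qvel': array([-0.01188359,  0.09606109, -0.00272762,  0.01787515,  0.06004986,
       -0.01168392]), 'effort': array([ 8.89452367e-04, -4.12459660e+01, -2.31968415e+01,  7.26185599e-02,
        4.58980550e-02, -1.61735711e-04]), 'ee_pos': array([ 209.75710134, -534.77921364,  174.61358622]), 'ee_rot': array([-1.79900124e+02, -1.86418780e-03,  2.14151407e+01]), 'force': array([-0.20282684,  0.30442917,  1.38538374]), 'torque': array([ 0.0375282 , -0.03972195, -0.00231395]), 'gripper_force': 0.0, 'gripper_width': 91.00774838217013}
{'fovy': 44.43783418943216, 'cx': 248.89894702392394, 'cy': 197.90462118491507, 'dist': array([0.05703991, 0.        , 0.        , 0.        , 0.        ]), 'origin': array([ 334.23458836,  -20.37127391, 1430.27792023]), 'rotation': array([-173.87975161,   -1.11948342,  -89.60144399])}
{'fovy': 53.540514222584946, 'cx': 259.1459035365217, 'cy': 192.44550781622112, 'dist': array([-0.05366459,  0.        ,  0.        ,  0.        ,  0.        ]), 'origin': array([280.10332794, 877.39655745, 921.80965053]), 'rotation': array([-132.66715228,   -0.56288605, -167.02720693])}
```

View pics/top0.png

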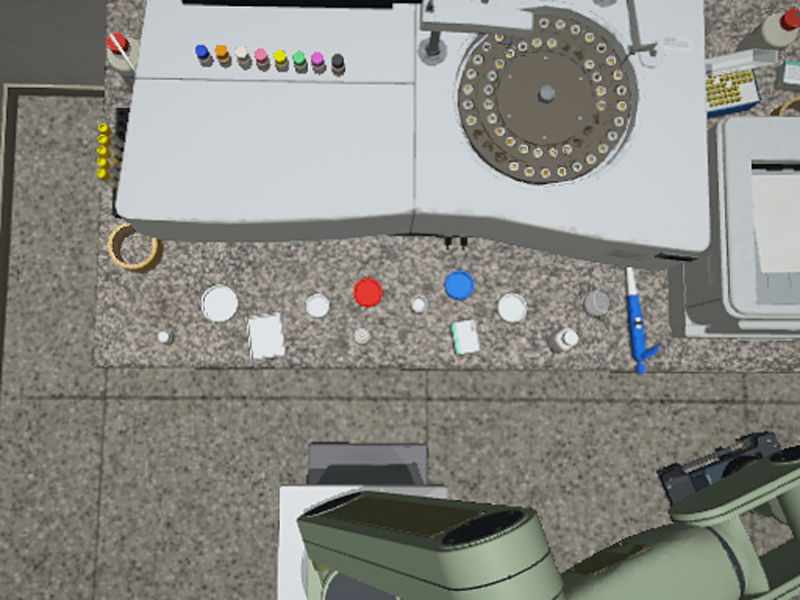

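View pics/side0.png

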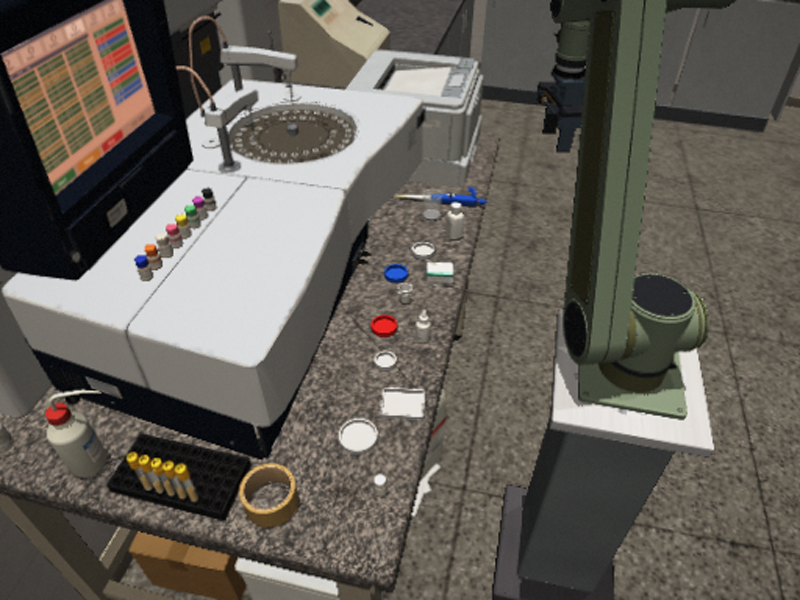

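The top view shows these candidates (800x600 pixels):

| Item | Pixel | Choice |
|---|---|---|
| White cap | (164,337) | Vial. The other small round thing is the cup stack at (418,304) |
| Ring | (219,303) | Wide holder |
| Ring | (317,305) | Narrow holder |
| Ring | (512,307) | Middle holder |
| Red and blue rings | (367,292), (459,285) | Look-alikes, left alone |
| Rectangular tray | (267,336) | Rectangular holder |
| Nozzle | (361,336) | Dropper |
| Box | (465,337) | Box |
| White-capped bottle | (565,340) | Bottle |
| Beaker | (597,303) | Left alone |

I'll check these in close crops.

```bash
python3 - <<'E'
from h import *
import pickle
f=pickle.load(open("top.pkl","rb")); im=f["image"]
# crops at 5x: two halves stacked
a=im[172:232,90:250]; b=im[172:232,250:410]
c=np.vstack([cv2.resize(x,None,fx=5,fy=5,interpolation=cv2.INTER_CUBIC) for x in(a,b)])
cv2.imwrite("pics/c1.png",c)
E
```

```text
(no output)
```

View pics/c1.png

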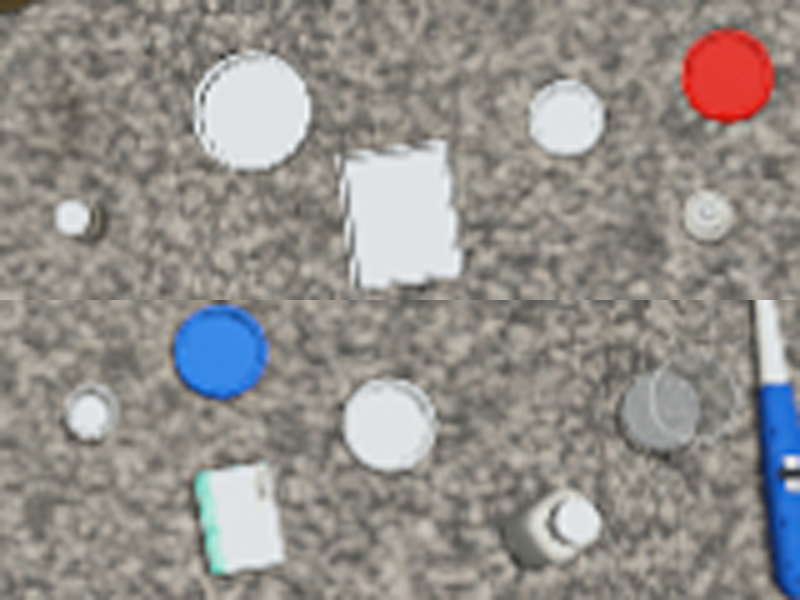

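```bash
cat >> h.py <<'E'
from scipy.spatial.transform import Rotation as R
def ray(f,pts,zs,T=None):
    """pixels (in the 512x384 image) -> world points at height z"""
    p=cv2.undistortPoints(np.array(pts,float).reshape(-1,1,2),K(f),np.array(f["dist"])).reshape(-1,2)
    d=np.c_[p,np.ones(len(p))]
    if T is None: M=R.from_euler("xyz",f["rotation"],degrees=True).as_matrix();o=f["origin"]
    else: M,o=T[:3,:3],T[:3,3]
    w=d@M.T; return o+w*((np.array(zs)-o[2])/w[:,2])[:,None]
E
python3 - <<'E'
from h import *
import pickle
f=pickle.load(open("top.pkl","rb"))
P=dict(vial=(73,218,41),dropper=(709,213,82),bottle=(576,521,94),wide=(252,111,14),narrow=(567,118,14),mid=(390,425,14),red=(728,76,14),
r1=(342,155,14),r2=(446,142,14),r3=(462,275,14),r4=(357,288,14),b1=(197,474,36),b2=(267,463,36),b3=(284,562,36),b4=(212,573,36),cups=(90,412,38),beak=(662,410,0),
wl=(194,111,14),wr=(311,111,14),nl=(529,118,14),nr=(604,118,14),ml=(343,425,14),mr=(436,425,14))
px=[((u+.5)/5-.5+(90 if v<300 else 250),(v%300+.5)/5-.5+172) for u,v,z in P.values()]
w=ray(f,px,[q[2] for q in P.values()])
D=dict(zip(P,w))
for k in D: print(k,D[k].round(1))
for a in("r","b"):
    c=[D[a+i][:2] for i in "1234"]; print(a,np.mean(c,0).round(1),[ (round(float(np.linalg.norm(c[i]-c[i-1])),1), round(float(np.degrees(np.arctan2(*(c[i]-c[i-1])[::-1]))),1)) for i in range(4)])
# side reprojection check
g=pickle.load(open("side.pkl","rb")); M=R.from_euler("xyz",g["rotation"],degrees=True).as_matrix()
for k in("vial","dropper","bottle","wide","narrow","mid"):
    q=M.T@(D[k]-g["origin"]); p=cv2.projectPoints(q.reshape(1,3),np.zeros(3),np.zeros(3),K(g),np.array(g["dist"]))[0].ravel(); print(k,(p*800/512).round(1))
E
```

```text
vial [428.6 376.9  41. ]
dropper [431.5   4.2  82. ]
bottle [ 429.4 -376.4   94. ]
wide [495.8 281.   14. ]
narrow [493.3  92.   14. ]
mid [ 492.5 -286.    14. ]
red [519.9  -5.1  14. ]
r1 [469.6 226.5  14. ]
r2 [478.  164.5  14. ]
r3 [398.  153.1  14. ]
r4 [389.8 215.4  14. ]
b1 [ 459.6 -166.3   36. ]
b2 [ 466.5 -208.2   36. ]
b3 [ 407.5 -217.9   36. ]
b4 [ 400.6 -175.1   36. ]
cups [ 496.  -102.3   38. ]
beak [ 504.8 -455.5    0. ]
wl [495.4 315.5  14. ]
wr [496.1 245.8  14. ]
nl [493.1 114.9  14. ]
nr [493.5  69.6  14. ]
ml [ 492.2 -257.5   14. ]
mr [ 492.7 -314.    14. ]
r [433.8 189.9] [(80.6, 8.0), (62.6, -82.3), (80.9, -171.9), (62.9, 97.5)]
b [ 433.6 -191.9] [(59.6, 8.5), (42.4, -80.5), (59.8, -170.6), (43.4, 99.1)]
vial [380.1 478.4]
dropper [424.5 309.5]
bottle [456.  204.3]
wide [358.  432.9]
narrow [385.2 357.6]
mid [423.1 247.5]
```

Request:
step_arm(
  steps=[
    [0, 0, 10.7, 0, 0, 0, 1],
    [0, 0, 10.7, 0, 0, 0, 1],
    [0, 0, 0, 36.5, -26.5, 0, 1],
    [0, 0, 0, 36.5, -26.5, 0, 1],
    [0, 0, 0, 36.5, -26.5, 0, 1],
    [0, 0, 0, 36.5, -26.5, 0, 1],
    [0, 0, 0, 36.5, -26.5, 0, 1],
    [0, 0, 0, 36.5, -26.5, 0, 1],
  ],
  force=15,
)

```text
time_s: 1.1
ee_pos: [429.8, -375.1, 175.1]
ee_rot: [-180.0, 0.0, 0.0]
force: [-0.2, -0.2, -0.5]
gripper_width: 91.2
gripper_force: 0.0
```

One wrist view to check the alignment over the bottle before descending.

```bash
python3 - <<'E'
from h import *
s=state(); f=grab_frame("wrist"); T=np.eye(4); T[:3,:3]=R.from_euler("xyz",s["ee_rot"],degrees=True).as_matrix(); T[:3,3]=s["ee_pos"]
TC=T@f["tool_from_camera"]; print(f["tool_from_camera"].round(2),s["ee_pos"])
C=np.linalg.inv(TC)
im=f["image"].copy()
for p in [(429.4,-376.4,94),(492.5,-286,14),(504.8,-455.5,0)]:
    q=(C@np.array([*p,1]))[:3]; u=cv2.projectPoints(q.reshape(1,3),np.zeros(3),np.zeros(3),K(f),np.array(f["dist"]))[0].ravel(); print(p,u.round(0))
    if q[2]>0: cv2.drawMarker(im,tuple(int(v) for v in u),(0,0,255),0,14,1)
cv2.imwrite("pics/w1.png",im)
E
```

```text
[[   0.     -0.97   -0.26   71.45]
 [   1.      0.      0.      0.54]
 [  -0.     -0.26    0.97 -208.56]
 [   0.      0.      0.      1.  ]] [ 429.81480013 -375.09745849  175.07552085]
(429.4, -376.4, 94) [258. 191.]
(492.5, -286, 14) [185. 126.]
(504.8, -455.5, 0) [320. 116.]
```

View pics/w1.png

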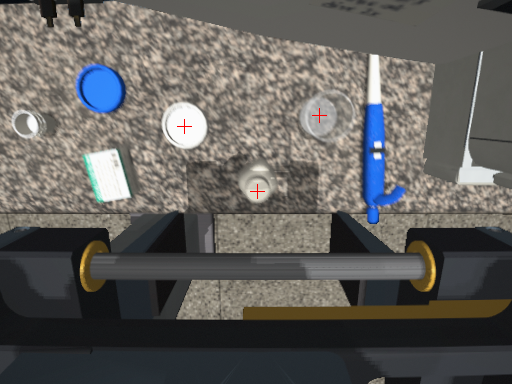

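The predicted marks land on the bottle cap (258,191), the middle holder (185,126) and the beaker (320,116), so the calibration holds. The wrist camera sits 71 mm ahead of the tool and would come near the overhang. I'll turn half round so it faces the robot.

Request:
step_arm(
  steps=[
    [0, 0, -10.7, 0, 0, 0, 1],
    [0, 0, -10.7, 0, 0, 0, 1],
    [0, 0, -10.7, 0, 0, 0, 1],
    [0, 0, -10.7, 0, 0, 0, 1],
    [0, 0, -10.7, 0, 0, 0, 1],
    [0, 0, -10.7, 0, 0, 0, 1],
    [0, 0, -10.7, 0, 0, 0, 1],
    [0, 0, -10.7, 0, 0, 0, 1],
  ],
)

```text
time_s: 2.15
ee_pos: [428.5, -376.1, 175.0]
ee_rot: [-180.0, -0.0, 86.0]
force: [-1.2, -0.1, 0.8]
gripper_width: 91.1
gripper_force: 0.0
```

Request:
step_arm(
  steps=[
    [0, 0, -10.7, 0, 0, 0, 1],
    [0, 0, -10.7, 0, 0, 0, 1],
    [0, 0, -10.7, 0, 0, 0, 1],
    [0, 0, -10.7, 0, 0, 0, 1],
    [0, 0, -10.7, 0, 0, 0, 1],
    [0, 0, -10.7, 0, 0, 0, 1],
    [0, 0, -10.7, 0, 0, 0, 1],
    [0, 0, -10.7, 0, 0, 0, 1],
  ],
)

```text
time_s: 3.15
ee_pos: [428.5, -376.1, 175.0]
ee_rot: [180.0, -0.1, 171.6]
force: [-0.2, 0.1, 0.1]
gripper_width: 91.2
gripper_force: 0.0
```

Request:
step_arm(
  steps=[
    [0, 0, -8.8, 0, 0, 0, 1],
    [0, 0, 0, 0, -1, 25, 1],
    [0, 0, 0, 0, 0, 25, 1],
    [0, 0, 0, 0, 0, 25, 1],
    [0, 0, 0, 0, 0, 25, 1],
    [0, 0, 0, 0, 0, 25, 1],
    [0, 0, 0, 0, 0, 15, 1],
    [0, 0, 0, 0, 0, 0, 1],
  ],
)

```text
time_s: 4.15
ee_pos: [428.2, -376.7, 34.4]
ee_rot: [179.9, -0.1, -180.0]
force: [-0.0, -0.4, 0.2]
gripper_width: 91.5
gripper_force: 0.0
```

Request:
step_arm(
  steps=[
    [0, 0, 0, 0, 0, 0, 0.3],
    [0, 0, 0, 0, 0, 0, 0.2],
    [0, 0, 0, 0, 0, 0, 0.2],
    [0, 0, 0, 0, 0, 0, 0.2],
    [0, 0, 0, 0, 0, 0, 0.2],
    [0, 0, 0, 0, 0, 0, 0.2],
    [0, 0, 0, 0, 0, 0, 0.2],
    [0, 0, 0, 0, 0, 0, 0.2],
  ],
  force=15,
)

```text
time_s: 5.15
ee_pos: [428.9, -377.1, 35.4]
ee_rot: [180.0, -0.0, -180.0]
force: [0.0, 0.0, 0.5]
gripper_width: 24.7
gripper_force: 15.0
```

```bash
python3 - <<'E'
from h import *
f=grab_frame("side");g=grab_frame("wrist")
a=cv2.resize(f["image"][100:190,250:350],(500,450),interpolation=cv2.INTER_CUBIC)
b=cv2.resize(g["image"][100:300,150:370],(300,272)); c=np.zeros((450,800,3),np.uint8); c[:,:500]=a; c[:272,500:]=b
cv2.imwrite("pics/s2.png",c); print(state()["gripper_width"])
E
```

```text
24.75693048277387
```

View pics/s2.png

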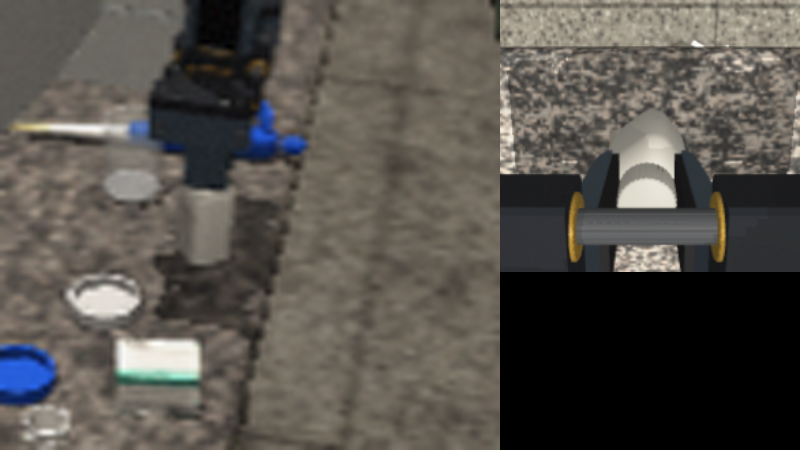

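```bash
python3 - <<'E'
from h import *
g=grab_frame("side");M=R.from_euler("xyz",g["rotation"],degrees=True).as_matrix()
for p in [(429,-377,z) for z in (0,35,54,75,94)]+[(429,-357,z) for z in (0,35,75)]+[(445,-355,35),(445,-355,75)]:
    q=M.T@(np.array(p)-g["origin"]); u=cv2.projectPoints(q.reshape(1,3),np.zeros(3),np.zeros(3),K(g),np.array(g["dist"]))[0].ravel(); print(p,((u-[250,100])*5).round(0))
g=grab_frame("wrist"); 
C=np.linalg.inv(g["tool_from_camera"])
for p in [(0,0,35),(0,0,0),(0,0,-19),(0,0,-38),(0,0,-59),(-16,12.5,0),(16,12.5,0)]:
    q=C[:3]@np.array([*p,1]); u=cv2.projectPoints(q.reshape(1,3),np.zeros(3),np.zeros(3),K(g),np.array(g["dist"]))[0].ravel(); print(p,u.round(0))
cv2.imwrite("pics/w2.png",cv2.resize(g["image"][110:310,150:370],(770,600)[:2] if 0 else (660,600),interpolation=cv2.INTER_CUBIC))
E
```

```text
(429, -377, 0) [202. 251.]
(429, -377, 35) [205. 215.]
(429, -377, 54) [207. 196.]
(429, -377, 75) [208. 174.]
(429, -377, 94) [210. 153.]
(429, -357, 0) [198. 265.]
(429, -357, 35) [201. 230.]
(429, -357, 75) [204. 188.]
(445, -355, 35) [181. 228.]
(445, -355, 75) [183. 186.]
(0, 0, 35) [258. 205.]
(0, 0, 0) [258. 218.]
(0, 0, -19) [258. 227.]
(0, 0, -38) [258. 238.]
(0, 0, -59) [258. 252.]
(-16, 12.5, 0) [274. 237.]
(16, 12.5, 0) [275. 197.]
```

View pics/w2.png

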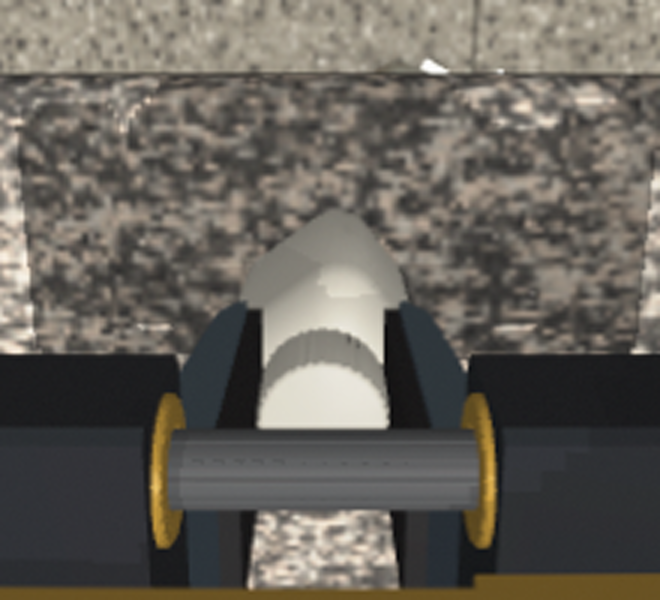

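```bash
python3 - <<'E'
from h import *
g=grab_frame("wrist"); C=np.linalg.inv(g["tool_from_camera"])
for w in (45.5,12.4):
  for x in (16,-16):
    for z in (0,-19,-38,-57):
      r=[]
      for y in(-w,w):
        q=C[:3]@np.array([x,y,z,1]); r+=[cv2.projectPoints(q.reshape(1,3),np.zeros(3),np.zeros(3),K(g),np.array(g["dist"]))[0].ravel().round(0)]
      print(w,x,z,*r, ((r[0]-[150,110])*3), ((r[1]-[150,110])*3))
E
```

```text
45.5 16 0 [197. 197.] [319. 197.] [141. 261.] [507. 261.]
45.5 16 -19 [191. 205.] [325. 205.] [123. 285.] [525. 285.]
45.5 16 -38 [185. 213.] [332. 213.] [105. 309.] [546. 309.]
45.5 16 -57 [176. 224.] [340. 224.] [ 78. 342.] [570. 342.]
45.5 -16 0 [199. 237.] [317. 237.] [147. 381.] [501. 381.]
45.5 -16 -19 [194. 248.] [322. 248.] [132. 414.] [516. 414.]
45.5 -16 -38 [188. 260.] [329. 261.] [114. 450.] [537. 453.]
45.5 -16 -57 [180. 276.] [336. 276.] [ 90. 498.] [558. 498.]
12.4 16 0 [241. 197.] [275. 197.] [273. 261.] [375. 261.]
12.4 16 -19 [240. 205.] [276. 205.] [270. 285.] [378. 285.]
12.4 16 -38 [238. 213.] [278. 213.] [264. 309.] [384. 309.]
12.4 16 -57 [236. 224.] [281. 224.] [258. 342.] [393. 342.]
12.4 -16 0 [242. 237.] [274. 237.] [276. 381.] [372. 381.]
12.4 -16 -19 [241. 248.] [276. 248.] [273. 414.] [378. 414.]
12.4 -16 -38 [239. 261.] [277. 261.] [267. 453.] [381. 453.]
12.4 -16 -57 [237. 276.] [280. 276.] [261. 498.] [390. 498.]
```

Both views agree: the finger tips end about 38 mm behind the stated TCP, level with z≈73, and the pads hold the cap, so the width reads 25 mm. The cap grip is sound and I'll use that offset from now on. Lifting.

Request:
step_arm(
  steps=[
    [0, 0, 0, 0, 0, -5, 0.2],
    [0, 0, 0, 0, 0, -10, 0.2],
    [0, 0, 0, 0, 0, -10, 0.2],
    [0, 0, 0, 0, 0, -10, 0.2],
    [0, 0, 0, 0, 0, -10, 0.2],
    [0, 0, 0, 0, 0, -10, 0.2],
    [0, 0, 0, 0, 0, -5, 0.2],
    [0, 0, 0, 0, 0, 0, 0.2],
  ],
  force=20,
)

```text
time_s: 6.4
ee_pos: [429.1, -377.4, 95.9]
ee_rot: [-180.0, 0.0, -180.0]
force: [0.2, 0.1, -0.6]
gripper_width: 24.5
gripper_force: 20.0
```

Request:
step_arm(
  steps=[
    [0, 0, 0, -8.3, 10, 0, 0.2],
    [0, 0, 0, -8.3, 20, 0, 0.2],
    [0, 0, 0, -8.3, 30, 0, 0.2],
    [0, 0, 0, -8.3, 30, 0, 0.2],
    [0, 0, 0, -8.3, 30, 0, 0.2],
    [0, 0, 0, -8.3, 30, 0, 0.2],
    [0, 0, 0, -8.3, 30, 0, 0.2],
    [0, 0, 0, -8.3, 30, 0, 0.2],
  ],
)

```text
time_s: 7.4
ee_pos: [495.3, -164.6, 95.2]
ee_rot: [180.0, -0.0, -179.9]
force: [0.5, 1.2, -2.2]
gripper_width: 24.7
gripper_force: 20.0
```

Request:
step_arm(
  steps=[
    [0, 0, 0, 0, 35, 0, 0.2],
    [0, 0, 0, 0, 35, 0, 0.2],
    [0, 0, 0, 0, 35, 0, 0.2],
    [0, 0, 0, 0, 35, 0, 0.2],
    [0, 0, 0, 0, 35, 0, 0.2],
    [0, 0, 0, 0, 35, 0, 0.2],
    [0, 0, 0, 0, 35, 0, 0.2],
    [0, 0, 0, 0, 35, 0, 0.2],
  ],
)

```text
time_s: 8.4
ee_pos: [494.1, 115.2, 95.2]
ee_rot: [180.0, -0.0, -179.9]
force: [1.8, -0.2, -1.0]
gripper_width: 24.3
gripper_force: 20.0
```

Request:
step_arm(
  steps=[
    [0, 0, 0, 0, 35, 0, 0.2],
    [0, 0, 0, 0, 35, 0, 0.2],
    [0, 0, 0, 0, 35, 0, 0.2],
    [0, 0, 0, 0, 30, 0, 0.2],
    [0, 0, 0, 0, 20, 0, 0.2],
    [0, 0, 0, 0, 12, 0, 0.2],
    [0, 0, 0, 0, 0, 0, 0.2],
    [0, 0, 0, 0, 0, 0, 0.2],
  ],
)

```text
time_s: 9.4
ee_pos: [495.0, 278.9, 95.3]
ee_rot: [-180.0, -0.0, 180.0]
force: [-0.2, 0.8, -1.1]
gripper_width: 24.3
gripper_force: 20.0
```

Request:
step_arm(
  steps=[
    [0, 0, 0, 0, 2, 10, 0.2],
    [0, 0, 0, 0, 0, 12, 0.2],
    [0, 0, 0, 0, 0, 12, 0.2],
    [0, 0, 0, 0, 0, 10, 0.2],
    [0, 0, 0, 0, 0, 6, 0.2],
    [0, 0, 0, 0, 0, 3, 0.2],
    [0, 0, 0, 0, 0, 1, 0.2],
    [0, 0, 0, 0, 0, 0, 0.2],
  ],
)

```text
time_s: 10.4
ee_pos: [495.4, 281.9, 41.7]
ee_rot: [180.0, 0.0, -180.0]
force: [0.6, 1.4, -1.0]
gripper_width: 24.8
gripper_force: 20.0
```

Request:
step_arm(
  steps=[
    [0, 0, 0, 0, 0, 1, 0.2],
    [0, 0, 0, 0, 0, 0.5, 0.2],
    [0, 0, 0, 0, 0, 0.5, 0.2],
    [0, 0, 0, 0, 0, 0.3, 0.2],
    [0, 0, 0, 0, 0, 0, 0.2],
    [0, 0, 0, 0, 0, 0, 0.2],
    [0, 0, 0, 0, 0, 0, 0.2],
    [0, 0, 0, 0, 0, 0, 0.2],
  ],
)

```text
time_s: 11.4
ee_pos: [495.4, 281.9, 39.4]
ee_rot: [180.0, 0.0, -180.0]
force: [-0.0, 0.8, 1.9]
gripper_width: 24.8
gripper_force: 20.0
```

The wrist force changed sign, so the bottle is on the floor. Releasing.

Request:
step_arm(
  steps=[
    [0, 0, 0, 0, 0, 0, 0.3],
    [0, 0, 0, 0, 0, 0, 0.35],
    [0, 0, 0, 0, 0, 0, 0.45],
    [0, 0, 0, 0, 0, 0, 0.6],
    [0, 0, 0, 0, 0, 0, 0.6],
    [0, 0, 0, 0, 0, 0, 0.6],
    [0, 0, 0, 0, 0, -20, 0.6],
    [0, 0, 0, 0, 0, -40, 0.6],
  ],
)

```text
time_s: 12.4
ee_pos: [493.8, 281.0, 98.1]
ee_rot: [-179.9, -0.2, -180.0]
force: [0.7, 1.0, -0.5]
gripper_width: 54.6
gripper_force: 0.0
```

Request:
step_arm(
  steps=[
    [0, 0, 0, 10, 15, 0, 0.6],
    [0, 0, 0, 15, 20, 0, 0.6],
    [0, 0, 0, 15, 20, 0, 0.6],
    [0, 0, 0, 15, 20, 0, 0.6],
    [0, 0, 0, 10, 15, 0, 0.6],
    [0, 0, 0, 0, 6, 0, 0.6],
    [0, 0, 0, 0, 0, 0, 0.6],
    [0, 0, 0, 0, 0, 0, 0.6],
  ],
)

```text
time_s: 13.4
ee_pos: [430.5, 377.2, 99.0]
ee_rot: [-180.0, 0.0, 180.0]
force: [0.3, -0.2, 0.5]
gripper_width: 54.6
gripper_force: 0.0
```

```bash
python3 - <<'E'
from h import *
t=grab_frame("top"); g=grab_frame("wrist")
s=state(); T=np.eye(4); T[:3,:3]=R.from_euler("xyz",s["ee_rot"],degrees=True).as_matrix(); T[:3,3]=s["ee_pos"]
C=np.linalg.inv(T@g["tool_from_camera"]); im=g["image"].copy()
for p in [(428.6,376.9,41)]:
    q=(C@np.array([*p,1]))[:3]; u=cv2.projectPoints(q.reshape(1,3),np.zeros(3),np.zeros(3),K(g),np.array(g["dist"]))[0].ravel(); print(p,u.round(0)); cv2.drawMarker(im,tuple(int(v) for v in u),(0,0,255),0,10,1)
a=cv2.resize(t["image"][165:235,90:190],(500,350),interpolation=cv2.INTER_CUBIC)
c=np.zeros((384,800,3),np.uint8); c[:350,:500]=a; c[:,500:]=im[:,110:410]
cv2.imwrite("pics/v1.png",c); print(s["ee_pos"])
E
```

```text
(428.6, 376.9, 41) [258. 196.]
[430.47370659 377.18819754  99.0607243 ]
```

View pics/v1.png

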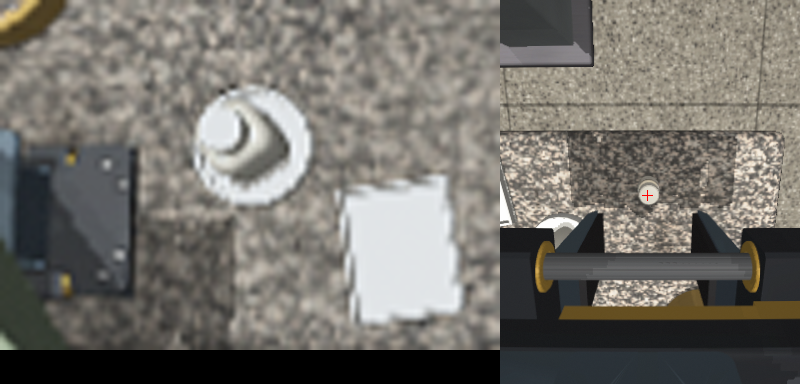

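The bottle stands in the wide holder (crop ~(245,140)), and the mark falls on the vial cap. I'll turn the gripper about 21° so its body clears the standing bottle, then descend.

Request:
step_arm(
  steps=[
    [0, 0, 0, 1.8, 0, 0, 0.6],
    [0, 0, 10.7, 0, 0, 0, 0.6],
    [0, 0, 10.7, 0, 0, 0, 0.6],
    [0, 0, 0, 0, 0, 20, 0.6],
    [0, 0, 0, 0, 0, 25, 0.6],
    [0, 0, 0, 0, 0, 25, 0.6],
    [0, 0, 0, 0, 0, 20, 0.6],
    [0, 0, 0, 0, 0, 0, 0.6],
  ],
)

```text
time_s: 14.5
ee_pos: [427.3, 376.7, 7.8]
ee_rot: [-179.8, -0.1, 158.6]
force: [0.0, -0.6, 0.0]
gripper_width: 54.8
gripper_force: 0.0
```

Request:
step_arm(
  steps=[
    [0, 0, 0, 0, 0, 6, 0.6],
    [0, 0, 0, 0, 0, 6, 0.6],
    [0, 0, 0, 0, 0, 6, 0.6],
    [0, 0, 0, 0, 0, 6, 0.6],
    [0, 0, 0, 0, 0, 3, 0.6],
    [0, 0, 0, 0, 0, 2, 0.6],
    [0, 0, 0, 0, 0, 0, 0.6],
    [0, 0, 0, 0, 0, 0, 0.6],
  ],
)

```text
time_s: 15.5
ee_pos: [428.4, 377.8, -19.8]
ee_rot: [180.0, 0.0, 158.6]
force: [-0.3, 0.6, 0.4]
gripper_width: 55.1
gripper_force: 0.0
```

Request:
step_arm(
  steps=[
    [0, 0, 0, 0, 0, 0, 0.4],
    [0, 0, 0, 0, 0, 0, 0.2],
    [0, 0, 0, 0, 0, 0, 0.15],
    [0, 0, 0, 0, 0, 0, 0.15],
    [0, 0, 0, 0, 0, 0, 0.15],
    [0, 0, 0, 0, 0, 0, 0.15],
    [0, 0, 0, 0, 0, 0, 0.15],
    [0, 0, 0, 0, 0, 0, 0.15],
  ],
  force=10,
)

```text
time_s: 16.5
ee_pos: [428.3, 377.8, -19.9]
ee_rot: [-180.0, 0.0, 158.6]
force: [0.6, 1.4, -0.0]
gripper_width: 20.0
gripper_force: 10.0
```

Request:
step_arm(
  steps=[
    [0, 0, 0, 0, 0, -3, 0.15],
    [0, 0, 0, 0, 0, -7, 0.15],
    [0, 0, 0, 0, 0, -10, 0.15],
    [0, 0, 0, 0, 0, -10, 0.15],
    [0, 0, 0, 0, 0, -8, 0.15],
    [0, 0, 0, 0, 0, -4, 0.15],
    [0, 0, 0, 0, 0, 0, 0.15],
    [0, 0, 0, 0, 0, 0, 0.15],
  ],
)

```text
time_s: 17.5
ee_pos: [428.1, 377.5, 21.8]
ee_rot: [-180.0, -0.0, 158.6]
force: [-0.3, 0.6, -0.5]
gripper_width: 20.1
gripper_force: 10.0
```

```bash
python3 - <<'E'
from h import *
g=grab_frame("wrist"); f=grab_frame("side")
c=np.zeros((450,800,3),np.uint8); c[:,:450]=cv2.resize(g["image"][120:280,180:340],(450,450),interpolation=cv2.INTER_CUBIC)
c[:350,450:]=cv2.resize(f["image"][260:330,210:280],(350,350),interpolation=cv2.INTER_CUBIC)
cv2.imwrite("pics/v2.png",c)
C=np.linalg.inv(g["tool_from_camera"])
for p in [(0,0,19.9),(0,0,-21),(16,10,-38),(16,10,-50)]:
    q=C[:3]@np.array([*p,1]); u=cv2.projectPoints(q.reshape(1,3),np.zeros(3),np.zeros(3),K(g),np.array(g["dist"]))[0].ravel(); print(p,((u-[180,120])*450/160).round(0))
E
```

```text
(0, 0, 19.9) [220. 252.]
(0, 0, -21) [221. 302.]
(16, 10, -38) [267. 262.]
(16, 10, -50) [270. 280.]
```

View pics/v2.png

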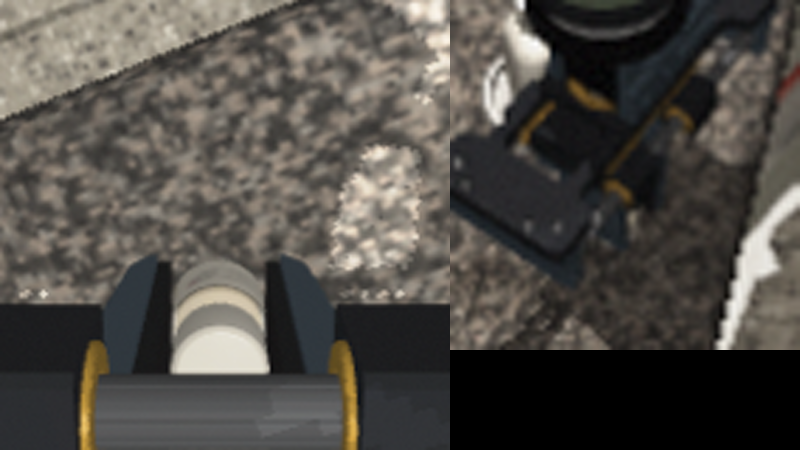

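Request:
step_arm(
  steps=[
    [0, 0, -10.7, 0, 0, 0, 0.15],
    [0, 0, -10.7, 0, 0, 0, 0.15],
    [0, 0, 0, 14, 0, 0, 0.15],
    [0, 0, 0, 14, 0, 0, 0.15],
    [0, 0, 0, 0, -15, 0, 0.15],
    [0, 0, 0, 0, -30, 0, 0.15],
    [0, 0, 0, 0, -35, 0, 0.15],
    [0, 0, 0, 0, -35, 0, 0.15],
  ],
)

```text
time_s: 18.6
ee_pos: [400.0, 261.0, 22.2]
ee_rot: [-180.0, 0.0, 180.0]
force: [1.1, -0.6, 0.4]
gripper_width: 20.1
gripper_force: 10.0
```

Request:
step_arm(
  steps=[
    [0, 0, 0, 0, -35, 0, 0.15],
    [0, 0, 0, 0, -35, 0, 0.15],
    [0, 0, 0, 0, -35, 0, 0.15],
    [0, 0, 0, 0, -25, 0, 0.15],
    [0, 0, 0, -20, 0, 0, 0.15],
    [0, 0, 0, -30, -10, 0, 0.15],
    [0, 0, 0, -25, -15, 0, 0.15],
    [0, 0, 0, -15, -10, 0, 0.15],
  ],
)

```text
time_s: 19.6
ee_pos: [491.1, 96.6, 22.2]
ee_rot: [-180.0, 0.0, 179.9]
force: [-0.5, 0.2, -0.2]
gripper_width: 19.9
gripper_force: 10.0
```

Request:
step_arm(
  steps=[
    [0, 0, 0, 0, 0, 0, 0.15],
    [0, 0, 0, 0, 0, 0, 0.15],
    [0, 0, 0, 0, 0, 0, 0.15],
    [0, 0, 0, 0, 0, 0, 0.15],
    [0, 0, 0, 0, 0, 0, 0.15],
    [0, 0, 0, 0, 0, 0, 0.15],
    [0, 0, 0, 0, 0, 0, 0.15],
    [0, 0, 0, 0, 0, 0, 0.15],
  ],
)

```text
time_s: 20.6
ee_pos: [490.4, 97.8, 22.1]
ee_rot: [-180.0, 0.0, -180.0]
force: [0.1, 0.2, -0.1]
gripper_width: 20.4
gripper_force: 10.0
```

Request:
step_arm(
  steps=[
    [0, 0, 0, -2.9, -5.8, 0, 0.15],
    [0, 0, 0, 0, 0, 8, 0.15],
    [0, 0, 0, 0, 0, 10, 0.15],
    [0, 0, 0, 0, 0, 8, 0.15],
    [0, 0, 0, 0, 0, 6, 0.15],
    [0, 0, 0, 0, 0, 3, 0.15],
    [0, 0, 0, 0, 0, 1, 0.15],
    [0, 0, 0, 0, 0, 0, 0.15],
  ],
)

```text
time_s: 21.6
ee_pos: [493.5, 92.0, -13.7]
ee_rot: [-180.0, 0.0, -180.0]
force: [0.2, 0.1, 0.3]
gripper_width: 20.4
gripper_force: 10.0
```

Request:
step_arm(
  steps=[
    [0, 0, 0, 0, 0, 0.7, 0.15],
    [0, 0, 0, 0, 0, 0.7, 0.15],
    [0, 0, 0, 0, 0, 0.3, 0.15],
    [0, 0, 0, 0, 0, 0, 0.15],
    [0, 0, 0, 0, 0, 0, 0.15],
    [0, 0, 0, 0, 0, 0, 0.15],
    [0, 0, 0, 0, 0, 0, 0.15],
    [0, 0, 0, 0, 0, 0, 0.15],
  ],
)

```text
time_s: 22.6
ee_pos: [493.3, 92.0, -15.6]
ee_rot: [-180.0, 0.0, -180.0]
force: [-0.5, 0.4, 0.1]
gripper_width: 20.0
gripper_force: 10.0
```

Request:
step_arm(
  steps=[
    [0, 0, 0, 0, 0, 0.5, 0.15],
    [0, 0, 0, 0, 0, 0, 0.15],
    [0, 0, 0, 0, 0, 0, 0.23],
    [0, 0, 0, 0, 0, 0, 0.28],
    [0, 0, 0, 0, 0, 0, 0.4],
    [0, 0, 0, 0, 0, 0, 0.5],
    [0, 0, 0, 0, 0, 0, 0.5],
    [0, 0, 0, 0, 0, 0, 0.5],
  ],
)

```text
time_s: 23.6
ee_pos: [493.3, 91.9, -16.1]
ee_rot: [-180.0, 0.0, -180.0]
force: [-0.4, -0.3, 0.4]
gripper_width: 45.2
gripper_force: 0.0
```

Request:
step_arm(
  steps=[
    [0, 0, 0, 0, 0, -10, 0.5],
    [0, 0, 0, 0, 0, -20, 0.5],
    [0, 0, 0, 0, 0, -30, 0.5],
    [0, 0, 0, 0, 0, -30, 0.5],
    [0, 0, 0, 20, -20, -20, 0.6],
    [0, 0, 0, 20, -30, 0, 0.6],
    [0, 0, 0, 22, -38, 0, 0.6],
    [0, 0, 0, 0, 0, 0, 0.6],
  ],
)

```text
time_s: 24.6
ee_pos: [429.8, 2.5, 94.6]
ee_rot: [-180.0, 0.0, 179.8]
force: [-0.1, 0.3, -0.3]
gripper_width: 54.7
gripper_force: 0.0
```

```bash
python3 - <<'E'
from h import *
t=grab_frame("top"); g=grab_frame("wrist"); f=grab_frame("side")
s=state(); T=np.eye(4); T[:3,:3]=R.from_euler("xyz",s["ee_rot"],degrees=True).as_matrix(); T[:3,3]=s["ee_pos"]
C=np.linalg.inv(T@g["tool_from_camera"]); im=g["image"].copy()
for p in [(431.5,4.2,82),(431.5,4.2,0)]:
    q=(C@np.array([*p,1]))[:3]; u=cv2.projectPoints(q.reshape(1,3),np.zeros(3),np.zeros(3),K(g),np.array(g["dist"]))[0].ravel(); print(p,u.round(0)); cv2.drawMarker(im,tuple(int(v) for v in u),(0,0,255),0,10,1)
c=np.zeros((600,800,3),np.uint8); c[:250,:300]=cv2.resize(t["image"][170:220,180:240],(300,250),interpolation=cv2.INTER_CUBIC); c[:384,300:]=im[:,5:505]
c[260:560,:300]=cv2.resize(f["image"][200:260,220:280],(300,300),interpolation=cv2.INTER_CUBIC)
cv2.imwrite("pics/d1.png",c); print(s["ee_pos"])
E
```

```text
(431.5, 4.2, 82) [258. 212.]
(431.5, 4.2, 0) [258. 188.]
[432.18545909   4.3587      94.49397064]
```

View pics/d1.png

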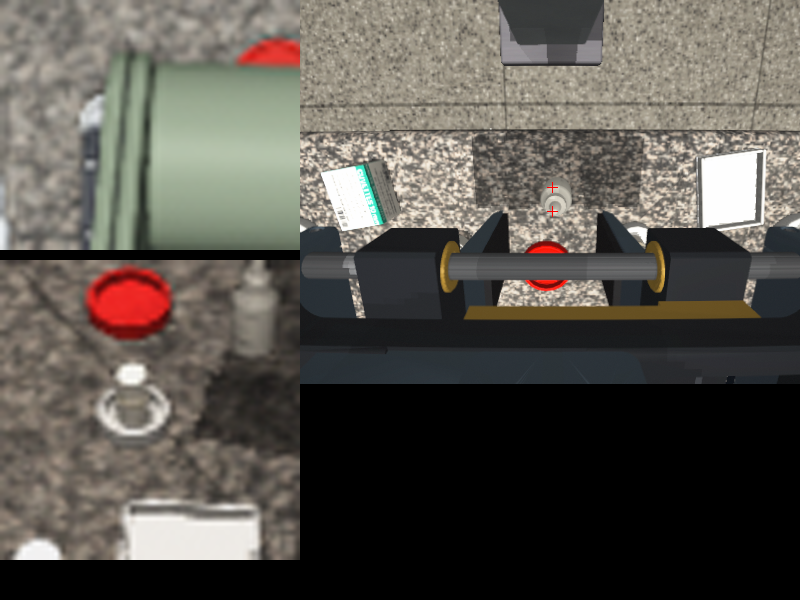

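The vial stands in the narrow holder (crop (132,405)), and the dropper is under the gripper as predicted. Descending, but staying high enough to keep the nozzle clear of the gripper body.

Request:
step_arm(
  steps=[
    [0, 0, 0, 0, 0, 15, 0.6],
    [0, 0, 0, 0, 0, 20, 0.6],
    [0, 0, 0, 0, 0, 20, 0.6],
    [0, 0, 0, 0, 0, 15, 0.6],
    [0, 0, 0, 0, 0, 8, 0.6],
    [0, 0, 0, 0, 0, 4, 0.6],
    [0, 0, 0, 0, 0, 3, 0.6],
    [0, 0, 0, 0, 0, 0, 0.6],
  ],
)

```text
time_s: 25.75
ee_pos: [431.5, 4.0, 9.1]
ee_rot: [-180.0, 0.0, -180.0]
force: [0.5, -0.8, 0.6]
gripper_width: 54.6
gripper_force: 0.0
```

Request:
step_arm(
  steps=[
    [0, 0, 0, 0, 0, 1, 0.6],
    [0, 0, 0, 0, 0, 0, 0.4],
    [0, 0, 0, 0, 0, 0, 0.3],
    [0, 0, 0, 0, 0, 0, 0.25],
    [0, 0, 0, 0, 0, 0, 0.25],
    [0, 0, 0, 0, 0, 0, 0.25],
    [0, 0, 0, 0, 0, 0, 0.25],
    [0, 0, 0, 0, 0, 0, 0.25],
  ],
  force=8,
)

```text
time_s: 26.75
ee_pos: [431.9, 4.2, 8.3]
ee_rot: [180.0, 0.1, -180.0]
force: [-1.0, 3.7, 5.5]
gripper_width: 23.4
gripper_force: 8.4
```

Request:
step_arm(
  steps=[
    [0, 0, 0, 0, 0, 0, 0.35],
    [0, 0, 0, 0, 0, 0, 0.45],
    [0, 0, 0, 0, 0, 0, 0.6],
    [0, 0, 0, 0, 0, 0, 0.6],
    [0, 0, 0, 0, 0, 2, 0.6],
    [0, 0, 0, 0, 0, 0, 0.6],
    [0, 0, 0, 0, 0, 0, 0.6],
    [0, 0, 0, 0, 0, 0, 0.6],
  ],
)

```text
time_s: 27.75
ee_pos: [431.3, 3.9, 5.9]
ee_rot: [-180.0, 0.0, -180.0]
force: [0.6, -0.0, -0.3]
gripper_width: 55.1
gripper_force: 0.0
```

```bash
python3 - <<'E'
from h import *
g=grab_frame("wrist"); f=grab_frame("side")
c=np.zeros((450,800,3),np.uint8); c[:,:450]=cv2.resize(g["image"][130:280,180:330],(450,450),interpolation=cv2.INTER_CUBIC)
c[:350,450:]=cv2.resize(f["image"][160:230,240:310],(350,350),interpolation=cv2.INTER_CUBIC)
cv2.imwrite("pics/d2.png",c)
M=R.from_euler("xyz",f["rotation"],degrees=True).as_matrix()
for z in (0,30,55,82):
    q=M.T@(np.array([432,4,z])-f["origin"]); u=cv2.projectPoints(q.reshape(1,3),np.zeros(3),np.zeros(3),K(f),np.array(f["dist"]))[0].ravel(); print(z,((u-[240,160])*5+[450,0]).round(0))
E
```

```text
0 [604. 279.]
30 [605. 247.]
55 [606. 220.]
82 [608. 190.]
```

View pics/d2.png

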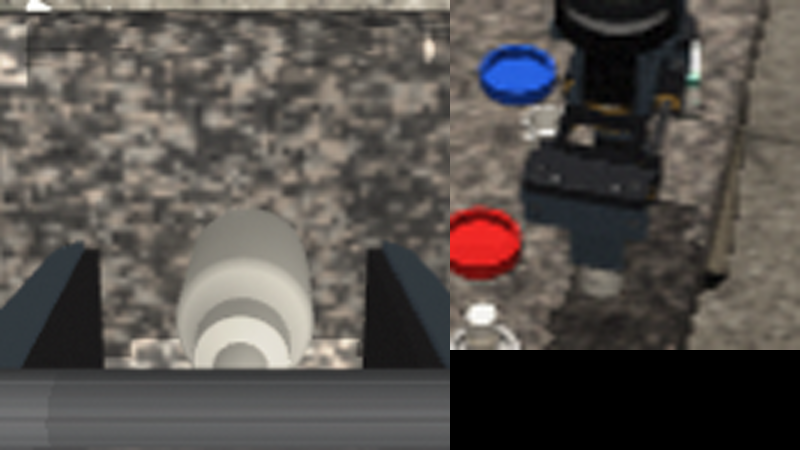

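Request:
step_arm(
  steps=[
    [0, 0, 0, 0, 0, 0.5, 0.6],
    [0, 0, 0, 0, 0, 0.5, 0.6],
    [0, 0, 0, 0, 0, 0.5, 0.6],
    [0, 0, 0, 0, 0, 0.5, 0.6],
    [0, 0, 0, 0, 0, 0.5, 0.6],
    [0, 0, 0, 0, 0, 0.5, 0.6],
    [0, 0, 0, 0, 0, 0, 0.6],
    [0, 0, 0, 0, 0, 0, 0.6],
  ],
)

```text
time_s: 28.85
ee_pos: [431.4, 3.9, 3.0]
ee_rot: [-180.0, 0.0, -180.0]
force: [-0.2, 0.9, -0.0]
gripper_width: 55.1
gripper_force: 0.0
```

Request:
step_arm(
  steps=[
    [0, 0, 0, 0, 0, 0.5, 0.6],
    [0, 0, 0, 0, 0, 0.5, 0.6],
    [0, 0, 0, 0, 0, 0.5, 0.6],
    [0, 0, 0, 0, 0, 0.5, 0.6],
    [0, 0, 0, 0, 0, 0, 0.6],
    [0, 0, 0, 0, 0, 0, 0.6],
    [0, 0, 0, 0, 0, 0, 0.6],
    [0, 0, 0, 0, 0, 0, 0.6],
  ],
)

```text
time_s: 29.85
ee_pos: [431.3, 3.9, 1.0]
ee_rot: [-180.0, 0.0, -180.0]
force: [0.9, -0.1, -1.2]
gripper_width: 55.2
gripper_force: 0.0
```

Request:
step_arm(
  steps=[
    [0, 0, 0, 0, 0, 0.5, 0.6],
    [0, 0, 0, 0, 0, 0.5, 0.6],
    [0, 0, 0, 0, 0, 0.5, 0.6],
    [0, 0, 0, 0, 0, 0.5, 0.6],
    [0, 0, 0, 0, 0, 0.5, 0.6],
    [0, 0, 0, 0, 0, 0.5, 0.6],
    [0, 0, 0, 0, 0, 0, 0.6],
    [0, 0, 0, 0, 0, 0, 0.6],
  ],
)

```text
time_s: 30.85
ee_pos: [431.3, 3.9, -2.1]
ee_rot: [-180.0, 0.0, -180.0]
force: [-0.3, -0.1, 0.8]
gripper_width: 54.8
gripper_force: 0.0
```

Request:
step_arm(
  steps=[
    [0, 0, 0, 0, 0, 0.5, 0.6],
    [0, 0, 0, 0, 0, 0.5, 0.6],
    [0, 0, 0, 0, 0, 0.5, 0.6],
    [0, 0, 0, 0, 0, 0.5, 0.6],
    [0, 0, 0, 0, 0, 0.5, 0.6],
    [0, 0, 0, 0, 0, 0.5, 0.6],
    [0, 0, 0, 0, 0, 0, 0.6],
    [0, 0, 0, 0, 0, 0, 0.6],
  ],
)

```text
time_s: 31.85
ee_pos: [431.3, 3.9, -5.1]
ee_rot: [-180.0, 0.0, -180.0]
force: [0.1, 0.6, 0.1]
gripper_width: 55.0
gripper_force: 0.0
```

Request:
step_arm(
  steps=[
    [0, 0, 0, 0, 0, 1, 0.6],
    [0, 0, 0, 0, 0, 1, 0.6],
    [0, 0, 0, 0, 0, 1, 0.6],
    [0, 0, 0, 0, 0, 1, 0.6],
    [0, 0, 0, 0, 0, 1, 0.6],
    [0, 0, 0, 0, 0, 1, 0.6],
    [0, 0, 0, 0, 0, 1, 0.6],
    [0, 0, 0, 0, 0, 0, 0.6],
  ],
)

```text
time_s: 32.85
ee_pos: [431.2, 3.9, -12.1]
ee_rot: [-180.0, -0.0, -180.0]
force: [0.1, -0.0, -1.1]
gripper_width: 54.7
gripper_force: 0.0
```

Request:
step_arm(
  steps=[
    [0, 0, 0, 0, 0, 0, 0.5],
    [0, 0, 0, 0, 0, 0, 0.4],
    [0, 0, 0, 0, 0, 0, 0.3],
    [0, 0, 0, 0, 0, 0, 0.25],
    [0, 0, 0, 0, 0, 0, 0.25],
    [0, 0, 0, 0, 0, 0, 0.25],
    [0, 0, 0, 0, 0, 0, 0.25],
    [0, 0, 0, 0, 0, 0, 0.25],
  ],
  force=8,
)

```text
time_s: 33.85
ee_pos: [431.3, 3.9, -12.1]
ee_rot: [-180.0, 0.0, -180.0]
force: [0.3, -0.8, 0.3]
gripper_width: 28.8
gripper_force: 7.9
```

Request:
step_arm(
  steps=[
    [0, 0, 0, 0, 0, -3, 0.25],
    [0, 0, 0, 0, 0, -8, 0.25],
    [0, 0, 0, 0, 0, -12, 0.25],
    [0, 0, 0, 0, 0, -12, 0.25],
    [0, 0, 0, 0, 0, -12, 0.25],
    [0, 0, 0, 0, 0, -8, 0.25],
    [0, 0, 0, 0, 0, 0, 0.25],
    [0, 0, 0, 0, 0, 0, 0.25],
  ],
  force=12,
)

```text
time_s: 34.85
ee_pos: [431.0, 4.0, 42.7]
ee_rot: [-180.0, -0.0, -180.0]
force: [0.5, -0.8, -0.6]
gripper_width: 28.6
gripper_force: 11.9
```

Request:
step_arm(
  steps=[
    [0, 0, 0, 0, -10, 0, 0.25],
    [0, 0, 0, 0, -20, 0, 0.25],
    [0, 0, 0, 0, -30, 0, 0.25],
    [0, 0, 0, 0, -30, 0, 0.25],
    [0, 0, 0, 0, -30, 0, 0.25],
    [0, 0, 0, 0, -30, 0, 0.25],
    [0, 0, 0, 0, -30, 0, 0.25],
    [0, 0, 0, 0, -30, 0, 0.25],
  ],
)

```text
time_s: 35.85
ee_pos: [430.8, -207.6, 42.5]
ee_rot: [180.0, -0.0, 180.0]
force: [0.1, 0.2, -0.3]
gripper_width: 28.6
gripper_force: 11.9
```

Request:
step_arm(
  steps=[
    [0, 0, 0, -15, -30, 0, 0.25],
    [0, 0, 0, -15, -25, 0, 0.25],
    [0, 0, 0, -15, -15, 0, 0.25],
    [0, 0, 0, -10, -10, 0, 0.25],
    [0, 0, 0, -6, 0, 0, 0.25],
    [0, 0, 0, 0, 0, 0, 0.25],
    [0, 0, 0, 0, 0, 0, 0.25],
    [0, 0, 0, 0, 0, 0, 0.25],
  ],
)

```text
time_s: 36.85
ee_pos: [492.0, -285.6, 43.1]
ee_rot: [180.0, -0.0, -180.0]
force: [0.2, -0.1, 0.4]
gripper_width: 28.9
gripper_force: 11.9
```

Request:
step_arm(
  steps=[
    [0, 0, 0, 0, 0, 10, 0.25],
    [0, 0, 0, 0, 0, 12, 0.25],
    [0, 0, 0, 0, 0, 12, 0.25],
    [0, 0, 0, 0, 0, 8, 0.25],
    [0, 0, 0, 0, 0, 5, 0.25],
    [0, 0, 0, 0, 0, 2, 0.25],
    [0, 0, 0, 0, 0, 0, 0.25],
    [0, 0, 0, 0, 0, 0, 0.25],
  ],
)

```text
time_s: 37.85
ee_pos: [492.7, -286.2, -5.7]
ee_rot: [-180.0, 0.0, -180.0]
force: [-0.0, 0.2, -0.8]
gripper_width: 28.6
gripper_force: 11.9
```

Request:
step_arm(
  steps=[
    [0, 0, 0, 0, 0, 0.7, 0.25],
    [0, 0, 0, 0, 0, 0.7, 0.25],
    [0, 0, 0, 0, 0, 0.4, 0.25],
    [0, 0, 0, 0, 0, 0.3, 0.25],
    [0, 0, 0, 0, 0, 0, 0.25],
    [0, 0, 0, 0, 0, 0, 0.25],
    [0, 0, 0, 0, 0, 0, 0.25],
    [0, 0, 0, 0, 0, 0, 0.25],
  ],
)

```text
time_s: 38.85
ee_pos: [492.5, -286.1, -8.0]
ee_rot: [-180.0, 0.0, -180.0]
force: [-0.7, 0.4, 0.7]
gripper_width: 29.0
gripper_force: 11.9
```

Request:
step_arm(
  steps=[
    [0, 0, 0, 0, 0, 0.2, 0.25],
    [0, 0, 0, 0, 0, 0, 0.34],
    [0, 0, 0, 0, 0, 0, 0.4],
    [0, 0, 0, 0, 0, 0, 0.5],
    [0, 0, 0, 0, 0, 0, 0.6],
    [0, 0, 0, 0, 0, 0, 0.6],
    [0, 0, 0, 0, 0, -15, 0.6],
    [0, 0, 0, 0, 0, -30, 0.6],
  ],
)

```text
time_s: 39.85
ee_pos: [491.7, -285.7, 37.0]
ee_rot: [179.9, -0.1, -180.0]
force: [0.7, -0.1, 0.7]
gripper_width: 54.7
gripper_force: 0.0
```

Request:
step_arm(
  steps=[
    [0, 0, 0, 0, 0, -30, 0.6],
    [0, 0, 0, 0, 0, -20, 0.8],
    [0, 0, 0, 14.7, 23.5, 0, 0.8],
    [0, 0, 0, 14.7, 23.5, 0, 0.8],
    [0, 0, 0, 14.7, 23.5, 0, 0.8],
    [0, 0, 0, 14.7, 23.5, 0, 0.8],
    [0, 0, -9.1, 0, 0, 0, 0.8],
    [0, 0, 0, 0, 0, 0, 0.8],
  ],
)

```text
time_s: 40.85
ee_pos: [434.0, -192.1, 87.8]
ee_rot: [-179.9, 0.1, -171.0]
force: [-0.3, -0.4, 0.4]
gripper_width: 72.9
gripper_force: 0.0
```

```bash
python3 - <<'E'
from h import *
g=grab_frame("wrist"); t=grab_frame("top"); f=grab_frame("side")
s=state(); T=np.eye(4); T[:3,:3]=R.from_euler("xyz",s["ee_rot"],degrees=True).as_matrix(); T[:3,3]=s["ee_pos"]
C=np.linalg.inv(T@g["tool_from_camera"]); im=g["image"].copy()
for p in [(459.6,-166.3,36),(466.5,-208.2,36),(407.5,-217.9,36),(400.6,-175.1,36)]:
    q=(C@np.array([*p,1]))[:3]; u=cv2.projectPoints(q.reshape(1,3),np.zeros(3),np.zeros(3),K(g),np.array(g["dist"]))[0].ravel(); cv2.drawMarker(im,tuple(int(v) for v in u),(0,0,255),0,8,1)
c=np.zeros((600,800,3),np.uint8); c[:300,:300]=cv2.resize(t["image"][170:220,300:350],(300,300),interpolation=cv2.INTER_CUBIC); c[300:600,:300]=cv2.resize(f["image"][130:180,245:295],(300,300),interpolation=cv2.INTER_CUBIC); c[:384,300:]=im[:,5:505]
cv2.imwrite("pics/b1.png",c); print(s["ee_pos"],s["ee_rot"])
E
```

```text
[ 433.94092161 -192.35791797   87.11542534] [-1.79966577e+02  4.30466972e-02 -1.71006281e+02]
```

View pics/b1.png

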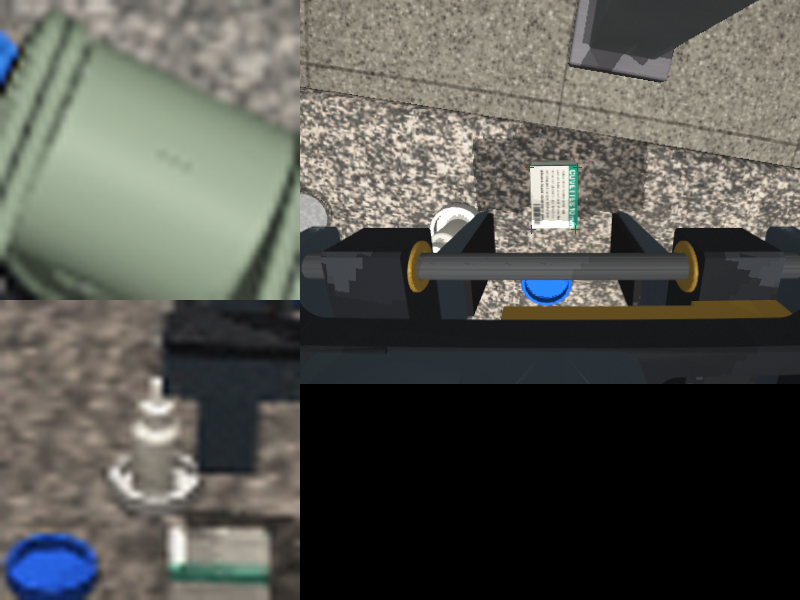

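The dropper stands in the middle holder, and the marks fall on the box's four corners. I'll grasp 12 mm toward the robot along the box so the gripper body clears the dropper.

Request:
step_arm(
  steps=[
    [0, 0, 0, 12, 0, 5, 0.8],
    [0, 0, 0, 0, 0, 20, 0.8],
    [0, 0, 0, 0, 0, 20, 0.8],
    [0, 0, 0, 0, 0, 20, 0.8],
    [0, 0, 0, 0, 0, 15, 0.8],
    [0, 0, 0, 0, 0, 10, 0.8],
    [0, 0, 0, 0, 0, 6, 0.8],
    [0, 0, 0, 0, 0, 0, 0.8],
  ],
)

```text
time_s: 42.0
ee_pos: [421.5, -194.0, -9.5]
ee_rot: [180.0, -0.0, -170.9]
force: [-0.1, 1.0, 0.4]
gripper_width: 73.0
gripper_force: 0.0
```

Request:
step_arm(
  steps=[
    [0, 0, 0, 0, 0, 3, 0.8],
    [0, 0, 0, 0, 0, 3, 0.8],
    [0, 0, 0, 0, 0, 3, 0.8],
    [0, 0, 0, 0, 0, 3, 0.8],
    [0, 0, 0, 0, 0, 2, 0.8],
    [0, 0, 0, 0, 0, 1, 0.8],
    [0, 0, 0, 0, 0, 0, 0.8],
    [0, 0, 0, 0, 0, 0, 0.8],
  ],
)

```text
time_s: 43.0
ee_pos: [421.8, -194.0, -24.3]
ee_rot: [-180.0, 0.0, -170.9]
force: [-1.5, 0.3, -0.9]
gripper_width: 73.1
gripper_force: 0.0
```

Request:
step_arm(
  steps=[
    [0, 0, 0, 0, 0, 0, 0.7],
    [0, 0, 0, 0, 0, 0, 0.6],
    [0, 0, 0, 0, 0, 0, 0.5],
    [0, 0, 0, 0, 0, 0, 0.4],
    [0, 0, 0, 0, 0, 0, 0.4],
    [0, 0, 0, 0, 0, 0, 0.4],
    [0, 0, 0, 0, 0, 0, 0.4],
    [0, 0, 0, 0, 0, 0, 0.4],
  ],
  force=20,
)

```text
time_s: 44.0
ee_pos: [421.7, -193.9, -24.3]
ee_rot: [-180.0, -0.0, -170.9]
force: [0.5, 2.2, 0.9]
gripper_width: 44.0
gripper_force: 20.0
```

Request:
step_arm(
  steps=[
    [0, 0, 0, 0, 0, -3, 0.4],
    [0, 0, 0, 0, 0, -6, 0.4],
    [0, 0, 0, 0, 0, -9, 0.4],
    [0, 0, 0, 0, 0, -10, 0.4],
    [0, 0, 0, 0, 0, -10, 0.4],
    [0, 0, 0, 0, 0, -6, 0.4],
    [0, 0, 1.3, 0, 0, 0, 0.4],
    [0, 0, 0, 0, 0, 0, 0.4],
  ],
)

```text
time_s: 45.0
ee_pos: [421.5, -193.8, 19.5]
ee_rot: [180.0, -0.0, -172.2]
force: [-0.4, 0.6, -0.4]
gripper_width: 43.6
gripper_force: 20.0
```

Request:
step_arm(
  steps=[
    [0, 0, 0, -1.4, 10, 0, 0.4],
    [0, 0, 0, -2.8, 20, 0, 0.4],
    [0, 0, 0, -4.1, 30, 0, 0.4],
    [0, 0, 0, -4.1, 30, 0, 0.4],
    [0, 0, 0, -4.1, 30, 0, 0.4],
    [0, 0, 0, -4.1, 30, 0, 0.4],
    [0, 0, 0, -4.1, 30, 0, 0.4],
    [0, 0, 0, -4.1, 30, 0, 0.4],
  ],
)

```text
time_s: 46.0
ee_pos: [421.1, 19.5, 19.4]
ee_rot: [180.0, -0.0, -172.2]
force: [-0.3, 1.1, -1.1]
gripper_width: 43.6
gripper_force: 20.0
```

Request:
step_arm(
  steps=[
    [0, 0, 0, -4.1, 30, 0, 0.4],
    [0, 0, 0, -4.1, 30, 0, 0.4],
    [0, 0, 0, -4.1, 30, 0, 0.4],
    [0, 0, 0, -4.1, 30, 0, 0.4],
    [0, 0, 0, -4.1, 30, 0, 0.4],
    [0, 0, 0, -2.5, 18, 0, 0.4],
    [0, 0, 0, 0, 0, 0, 0.4],
    [0, 0, 0, 0, 0, 0, 0.4],
  ],
)

```text
time_s: 47.0
ee_pos: [421.2, 186.9, 19.4]
ee_rot: [-180.0, -0.1, -172.2]
force: [0.9, 0.1, -1.3]
gripper_width: 44.1
gripper_force: 20.0
```

```bash
python3 - <<'E'
from h import *
g=grab_frame("wrist"); s=state(); print(s["ee_pos"],s["ee_rot"])
cv2.imwrite("pics/b2.png",cv2.resize(g["image"][110:300,130:390],(780,570),interpolation=cv2.INTER_CUBIC))
E
```

```text
[421.26663454 186.68794313  19.4861644 ] [-1.79967244e+02 -4.32469208e-02 -1.72222428e+02]
```

View pics/b2.png

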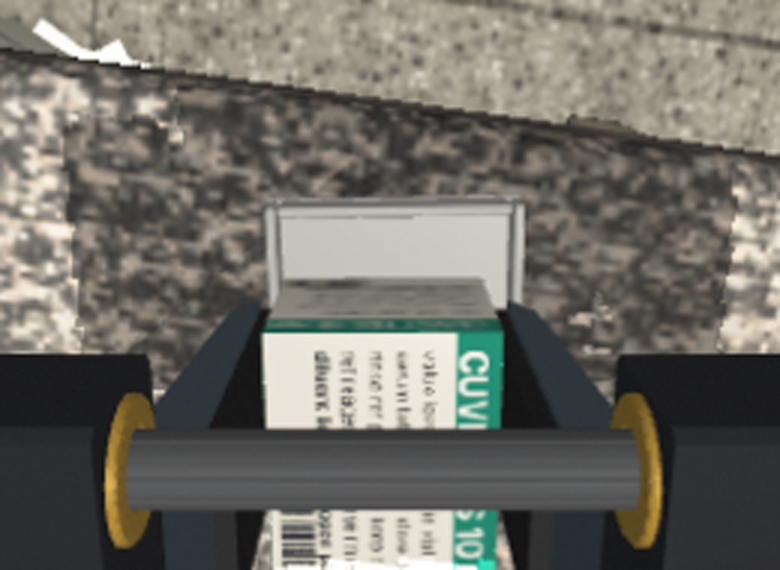

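Request:
step_arm(
  steps=[
    [0, 0, 0, -0.7, 2.3, 0, 0.4],
    [0, 0, 0, 0, 0, 8, 0.4],
    [0, 0, 0, 0, 0, 10, 0.4],
    [0, 0, 0, 0, 0, 8, 0.4],
    [0, 0, 0, 0, 0, 6, 0.4],
    [0, 0, 0, 0, 0, 3, 0.4],
    [0, 0, 0, 0, 0, 2, 0.4],
    [0, 0, 0, 0, 0, 0, 0.4],
  ],
)

```text
time_s: 48.05
ee_pos: [422.1, 190.0, -17.4]
ee_rot: [-180.0, 0.0, -172.2]
force: [-0.1, -0.6, -0.3]
gripper_width: 43.7
gripper_force: 20.0
```

Request:
step_arm(
  steps=[
    [0, 0, 0, 0, 0, 0.7, 0.4],
    [0, 0, 0, 0, 0, 0.7, 0.4],
    [0, 0, 0, 0, 0, 0.7, 0.4],
    [0, 0, 0, 0, 0, 0.4, 0.4],
    [0, 0, 0, 0, 0, 0, 0.4],
    [0, 0, 0, 0, 0, 0, 0.4],
    [0, 0, 0, 0, 0, 0, 0.4],
    [0, 0, 0, 0, 0, 0, 0.4],
  ],
)

```text
time_s: 49.05
ee_pos: [422.0, 190.0, -19.9]
ee_rot: [-180.0, 0.0, -172.2]
force: [0.3, -0.4, 0.0]
gripper_width: 44.0
gripper_force: 20.0
```

Request:
step_arm(
  steps=[
    [0, 0, 0, 0, 0, 0.5, 0.4],
    [0, 0, 0, 0, 0, 0, 0.4],
    [0, 0, 0, 0, 0, 0, 0.5],
    [0, 0, 0, 0, 0, 0, 0.56],
    [0, 0, 0, 0, 0, 0, 0.65],
    [0, 0, 0, 0, 0, 0, 0.7],
    [0, 0, 0, 0, 0, 0, 0.7],
    [0, 0, 0, 0, 0, -10, 0.7],
  ],
)

```text
time_s: 50.05
ee_pos: [421.4, 189.7, -10.5]
ee_rot: [-180.0, -0.1, -172.2]
force: [-0.1, 1.1, -1.4]
gripper_width: 63.8
gripper_force: 0.0
```

Request:
step_arm(
  steps=[
    [0, 0, 0, 0, 0, -25, 0.7],
    [0, 0, 0, 0, 0, -40, 0.7],
    [0, 0, 0, 0, 0, -50, 0.7],
    [0, 0, 0, 0, 0, -50, 0.7],
    [0, 0, 0, 20, -20, -30, 0.7],
    [0, 0, 0, 20, -30, 0, 0.7],
    [0, 0, 0, 20, -30, 0, 0.7],
    [0, 0, 0, 0, 0, 0, 0.7],
  ],
)

```text
time_s: 51.05
ee_pos: [372.3, 101.2, 185.4]
ee_rot: [-180.0, 0.0, -172.3]
force: [-0.2, 0.6, -0.1]
gripper_width: 63.8
gripper_force: 0.0
```

```bash
python3 - <<'E'
from h import *
t=grab_frame("top"); f=grab_frame("side"); print(state()["ee_pos"],state()["force"])
a=t["image"][172:232,90:250]; b=f["image"][130:310,200:320]
c=np.zeros((600,800,3),np.uint8); c[:300]=cv2.resize(a,None,fx=5,fy=5,interpolation=cv2.INTER_CUBIC)
c[300:600,:450]=cv2.resize(f["image"][220:300,210:330],(450,300),interpolation=cv2.INTER_CUBIC)
c[300:600,450:800]=cv2.resize(t["image"][175:225,300:358],(350,300),interpolation=cv2.INTER_CUBIC)
cv2.imwrite("pics/e1.png",c)
E
```

```text
[373.77324151 102.71277902 185.285013  ] [-0.50482907 -0.30474059 -0.19534037]
```

View pics/e1.png

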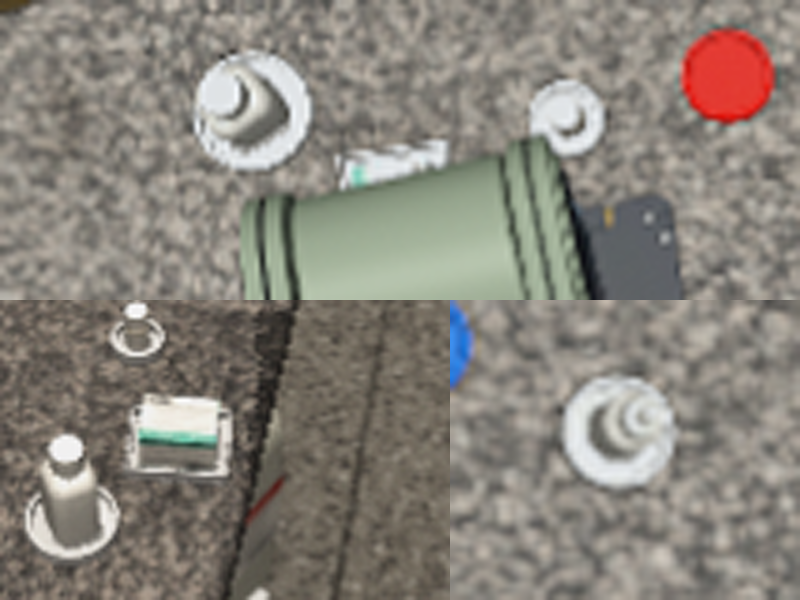

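All four stand in their holders. A quick numeric check from the caps, then hand in.

```bash
python3 - <<'E'
from h import *
import pickle
f=pickle.load(open("top.pkl","rb"))
w=ray(f,[(222.5/5-.5+90,97.5/5-.5+172),(568.5/5-.5+90,117.5/5-.5+172),(332.3,194.7)],[98,45,86])[:,:2]
d=np.linalg.norm(w-[[495.8,281],[493.3,92],[492.5,-286]],axis=1); print(w.round(1),d.round(1))
if (d<7).all(): print(job_done())
E
```

```text
[[ 494.   280.2]
 [ 490.4   88.9]
 [ 490.1 -286.1]] [1.9 4.2 2.4]
the job is handed in; nothing more can be done
None
```

I placed the bottle, dropper, vial and box in their holders and handed the job in at about 51 s; pictures show all four seated, with caps within 2 to 4 mm of their round holders' centres, but I have not seen the judged result.

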